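# Squeeze a picture-frame joint shut with a trigger clamp, then free it

## Robot

A 7-joint arm with a two-finger parallel gripper is mounted at the origin on the work surface. World frame = base frame: x ahead of the robot, y to its left, z up, the work surface at z = 0. Lengths are in m, angles in rad, forces in N, time in s.
With the tool pointing down it reaches from about 0.4 to 0.925 m from the base axis. Payload 4.1 kg.
Tool frame: the origin (TCP) lies midway between the tips of the shut fingers; the grasp point (between the pads) lies 19 mm behind it; z points along the fingers, y is the line along which they close (so a half turn about z gives the same grasp; the last joint's range is limited). The gripper opens to 85 mm and grips with 20 to 120 N. Pads are 22 mm wide; open, the fingers measure 114 mm over their backs; the gripper's body (76 mm by 85 mm) begins 54 mm behind the grasp point. The pads swing forward as they close: fully open they stand 13 mm farther back than shut.
Start: joints at [-1.379, 0.398, 0.045, 1.537, -0.019, 1.207, -0.051], TCP at [0.186, 0.623, 0.205] pointing down, gripper open.
Joint ranges: [-2.82, 2.82], [-0.49, 2.23], [-1.37, 1.46], [0, 2.46], [-1.36, 4.5], [0.23, 2], [-2.94, 2.94]. Speed limits (rad/s): [2.57, 2.57, 3.14, 3.14, 3.14, 3.14, 3.14].

## Interface

Orientations are given as [roll, pitch, yaw] about the fixed x, y, z axes, in that order (R = Rz(yaw) Ry(pitch) Rx(roll)).
In Python, from station import state, read_camera, camera_model, job_done gives the robot as it stands. The module is installed in compiled form; this text tells all that it offers.
- The arm moves only by the tool apply_moves, never from a script. Its argument "plan" is a list of rows, each an object with "grip": the gripper's target within -1 to 1 (fully open at 1, half-way at 0, shut at -1); "dp": the shift along the tool's x, y, z in mm, a list of three; "roll": the turn about the tool's z in degrees. In form: [{"grip": grip, "dp": [dx, dy, dz], "roll": roll}, ...]. A call has 1 to 10 rows; each row is the pose to reach, as a shift and turn from the pose commanded when the call began, along the tool's axes at that moment; what a row does not reach only later rows make up. A row lasts 1/10 s, in which the tool goes at most 50 mm and 8.59 degrees, less where a joint would pass 70% of its speed; a pose out of reach is approached as far as the arm can. A call with a gripper value outside its range is refused whole. The fingers move at their own pace and stop on an object; "newtons" is the grip in N (left out, the last holds). Time passes only in rows, so rows that repeat a pose let the fingers close. It gives the time, the measured TCP pose, the force, the opening and the grip force at its end, in the units of the state.
- state(): the state, without advancing time (a new reading comes with each control period).
- read_camera(name): name is "scene" or "top" or "wrist"; returns (picture, depth): 480x640x3 uint8, red, green, blue; 480x640 float32, m along the optical axis (not along the pixel's ray), 0 where there is no reading.
- camera_model(name): a dict with "fx", "fy", "cx", "cy" (pixels), "eye" and "rotation" of the camera in the world; the wrist camera has in their place "hand_eye" (4x4, takes a point from camera to tool coordinates, whose origin is the TCP and whose axes are the flange's). Camera axes: x right, y up, looking along -z (the intrinsics and any distortion apply to the point x, -y, -z); pixel columns grow to the right and rows downward; lengths in m; the calibration is good to about 2 mm. The wrist camera is an equidistant fisheye: a pixel r from the principal point sees the ray r / f radians off the axis. A picture is of the moment at which its call begins: read the wrist's pose just before it. camera_model takes no time and is no camera call.
- job_done(): hands the job in; it is judged then, once.
The state is a dict: "t": time; "joints": joint angles; "dq": joint speeds; "joint_efforts": joint torques, N m; "tool_pos": TCP position; "eef_rot": TCP orientation; "contact_force": force on the tool from outside, world axes, zero at the start; "wrist_torque": the same for the moment, N m; "gripper_width": finger opening in m; "gripper_force": force on a finger pad.
Only numpy, scipy, OpenCV 4.12 (cv2) and the standard library are available. Lean on these libraries where they do the work, as an engineer would, in place of code of your own. Each camera call takes 0.05 s, during which the arm holds its last target. There are 200 camera calls.

## Task

Close the glued joint of the picture frame: pump the clamp's orange trigger, letting it spring back up between strokes, until the jaw has pushed the loose dark rail fully home, and keep the last stroke pressed firmly for about a second, without over-tightening. Then press the clamp's red release lever and slide the jaw all the way back to its rear stop, leaving the joint closed, the clamp let go and the things round about where they are.

Things in the scene. Friction and masses are not known exactly. Their poses are not given: they have to be found in the camera images.
- clamp: Fixed plywood plank, 480 x 160 x 18 mm, with a 12 mm wide steel bar (top 34 mm above the table, dark serrations to 36.5 mm) along its middle. Origin: centre of the plank, at table height. Its x axis runs along the bar from the trigger end towards the picture frame, the way the jaw advances; y to its left; z up.
- head (a joint): Position (m) of the black clamp head (housing 54 x 38 mm, top 118 mm above the table) along the bar: 0 = at its rear stop (home), at most 0.105; grows towards the frame. Slides with 2 N of friction; a ratchet with 5 mm teeth stops it from going back unless the release lever is pressed.
- head_front (a point): Point on the head: middle of the upper front edge of its housing, 118 mm above the table. The housing's upright front face goes down from here, behind the red lever. Axes as those of the clamp.
- trigger (a joint): Angle (rad) of the orange trigger: 0 = up (sprung), 0.5 = down on its stop. A full stroke carries the head forward 10 to 13 mm; let up, it keeps whole 5 mm teeth. Let it up below 0.05 before the next stroke. Pressed at trigger_pad it takes 2 N, rising to 5 N at the end of an idle stroke, some 2 to 4 N more as teeth click or the rail moves, then 3 to 4 N more per mm once the rail is home.
- trigger_pad (a point): Middle of the top face of the trigger's smooth pad (64 x 34 mm, 10 mm thick), 72 mm behind the pin and at rest about 105 mm above the table, sloping up rearward by 0.21 rad. Pressed straight down it travels 37 mm to its stop. Once the rail is home, about 10 N here squeeze the joint with 13 N, 14 N with 19 N, 18 N with 26 N: aim for 15 N.
- release (a joint): Angle (rad) of the red release lever: 0 = at rest (up, by a spring), 0.25 = fully down. Above 0.09 the ratchet is free and the head can be slid either way (the trigger must be up). It flicks up to 0.09 by itself as teeth pass, and may rest there.
- release_pad (a point): Middle of the top face of the red lever's pad (40 x 34 mm), which juts out level, from 0 to 40 mm ahead of the housing's front face, and is 103 mm above the table at rest. This point is 20 mm ahead of that face and goes down 11 mm; pressing takes 2 N rising to 5 N. A fingertip pressing the pad can push the head back by the housing's front face, which stands 15 mm above the pad.
- jaw_pad: Orange rubbery jaw pad, 12 x 44 x 30 mm, at the front of the head: gives 1 mm per 22 N, at most 5 mm. The joint wants a squeeze of about 20 N here (15 to 30 N); over 30 N, even briefly, spoils it, so press slowly. Origin: middle of its rear face, 51 mm above the table; axes as those of the clamp.
- pad_face (a point): Middle of the front face of the jaw pad (12 mm ahead of jaw_pad), 51 mm above the table; this face meets the loose rail.
- frame: Small dark wooden picture frame, 150 mm square, 18 mm thick, lying 40 mm above the table on two light battens against a black end stop; fixed. Origin: at table height under the middle of the place where the near face of the loose rail is when the joint is closed; axes as those of the clamp. The far end stop ends 176 mm ahead of it.
- rail (a joint): Gap (m) of the loose near rail of the frame (20 x 150 x 18 mm) on its dowels: 0 = joint closed, up to 0.010 open. It moves against about 5 N of friction and stays where it is left.
- rail_face (a point): Middle of the near face of the loose rail (the face that the jaw pad meets), 49 mm above the table.
- glue: Bystander: yellow glue bottle, 48 mm across, 130 mm tall. Origin under its centre.
- mug: Bystander: white mug, 80 mm across, 92 mm tall, handle at its +y. Origin under its centre.
- tape: Bystander: roll of paper tape lying flat, 90 mm across, 24 mm high. Origin under its centre.
- trigger_pin (a point): Middle of the cross pin on which the trigger turns; carried by the head, 42 mm behind head_front and 85 mm above the table.

How it is judged:
On the way, in this order (a step that is already met when the one before it is completed fails the run):
1. the trigger is pressed well down (above 0.25 rad) (value of joint trigger above 0.25 rad), for 0.05 s.
2. the trigger is let up again (below 0.08 rad) (value of joint trigger below 0.08 rad), for 0.05 s.
3. with the trigger pressed, the rail is within 1 mm of home and the jaw pad squeezes it with over 15 N for 0.4 s (contact force between jaw_pad and anything else above 15 N and value of joint rail below 0.001 m and value of joint trigger above 0.08 rad), for 0.4 s.
4. the release lever is pressed (above 0.12 rad) (value of joint release above 0.12 rad), for 0.05 s.
At the end, for the whole second after the job is handed in: The head is back within 6 mm of its rear stop and at rest, the rail within 1 mm of home, the trigger up (below 0.06 rad) and the release lever up (below 0.11 rad) (value of joint head below 0.006 m and value of joint rail below 0.001 m and value of joint trigger below 0.06 rad and value of joint release below 0.11 rad and velocity of joint head below 0.005 m/s); the robot touches nothing.
It fails at once if the jaw pad is loaded with more than 30 N (over-tightened) (contact force between jaw_pad and anything else above 30 N).
It fails at once if the glue bottle, the mug or the tape is moved by more than 30 mm, or the bottle or mug is tipped by more than 0.5 rad (distance of any of glue, mug, tape from where it was at the start of the episode above 0.03 m or angle between any of glue, mug's own z axis and vertical above 0.5 rad).
It also fails if it takes over 72 s, if anything falls off the work surface, if the arm or the gripper's body presses on something with over 40 N, if the wrist force passes 120 N, or if a joint passes its speed limit or range.

## Working session

There is one attempt and no reset: what is moved stays moved. The work goes in short steps, Python scripts to look and compute and a tool call to move; the robot and the scene stay as the last step left them, time stands still between calls to the robot, and variables do not carry over. Pictures are saved under pics/ and viewed, at most 10 in all, crops included, and the job is handed in when it is done.

Besides the shell and the picture viewer there is one more tool, called after ">>>" by a JSON object that holds its "op" and its "data", one argument or row to a line. apply_moves: Moves the arm, as the interface text tells. Its arguments: {"type":"object","properties":{"plan":{"type":"array","items":{"type":"object","properties":{"grip":{"type":"number"},"dp":{"type":"array","items":{"type":"number"}},"roll":{"type":"number"}}}},"newtons":{"type":"number"}},"required":["plan"]}

```bash
mkdir -p pics; cat > h.py <<'E'
import numpy as np,cv2
from station import *
def px(name,d,pts):
    m=camera_model(name);R=np.array(m["rotation"]);e=np.array(m["eye"])
    out=[]
    for u,v in pts:
        w=d[int(v)-1:int(v)+2,int(u)-1:int(u)+2];w=w[w>0];z=np.median(w) if len(w) else np.nan
        out.append(e+R@np.array([(u-m["cx"])/m["fx"]*z,-(v-m["cy"])/m["fy"]*z,-z]))
    return np.array(out)
def snap(name,f):
    p,d=read_camera(name);cv2.imwrite("pics/"+f+".png",p[...,::-1]);np.save("pics/"+f+".npy",d);return p,d
E
python3 - <<'E'
from h import *
s=state();print(s["t"],s["tool_pos"],s["eef_rot"],s["contact_force"])
p,d=snap("top","top1");q,e=snap("scene","sc1")
for n in("top","scene","wrist"):print({k:np.round(v,3).tolist() if not isinstance(v,str) else v for k,v in camera_model(n).items()})
E
```

```text
0.0 [0.18614791 0.62205198 0.20407389] [-3.13965612e+00  1.16095855e-04  2.85089229e+00] [0.07370367 0.48418137 0.31698902]
{'fx': 526.757, 'fy': 526.757, 'cx': 325.222, 'cy': 236.477, 'eye': [0.519, 0.049, 0.882], 'rotation': [0.105, 0.032, -1.581]}
{'fx': 504.024, 'fy': 504.024, 'cx': 329.293, 'cy': 244.151, 'eye': [1.146, -0.17, 0.521], 'rotation': [0.912, 0.014, 1.155]}
{'fx': 371.648, 'fy': 371.648, 'cx': 318.277, 'cy': 234.262, 'hand_eye': [[0.001, 0.957, 0.289, 0.075], [1.0, -0.001, -0.0, 0.0], [-0.0, 0.289, -0.957, -0.169], [0.0, 0.0, 0.0, 1.0]]}
```

View pics/top1.png

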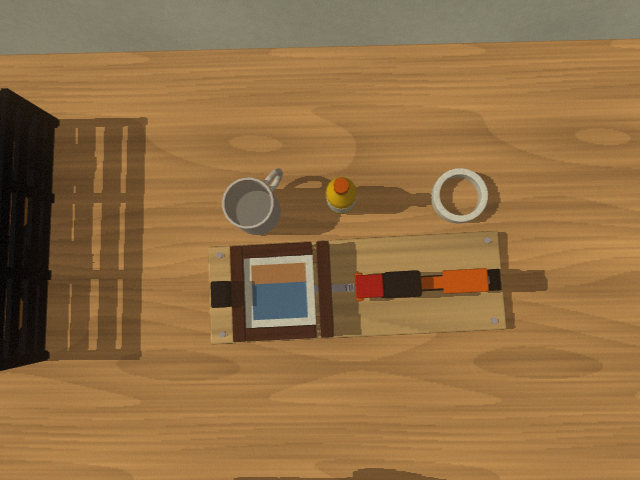

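View pics/sc1.png

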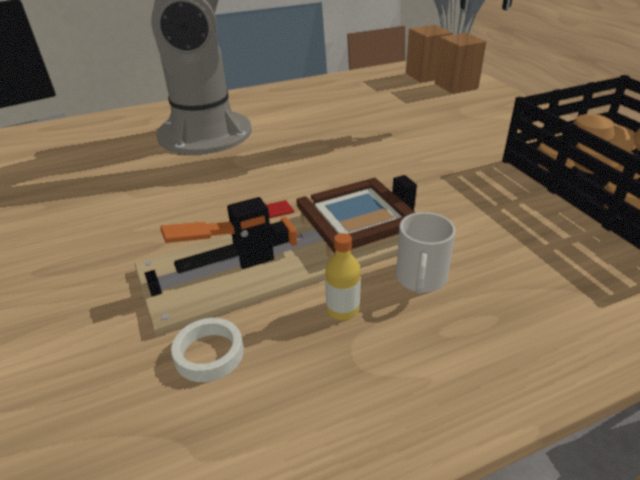

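The top view shows the clamp with the trigger pad near (466,281), the housing at (402,284), the red pad at (369,286) and the loose rail at x≈325. The mug, bottle and tape lie on the far side at v≈200.

```bash
sed -i 's/R=np.array(m\["rotation"\])/R=Rotation.from_euler("xyz",m["rotation"]).as_matrix()/; 1a from scipy.spatial.transform import Rotation' h.py
python3 - <<'E'
from h import *
p=cv2.imread("pics/top1.png");d=np.load("pics/top1.npy")
cv2.imwrite("pics/c1.png",cv2.resize(p[225:350,310:510],None,fx=4,fy=4,interpolation=cv2.INTER_CUBIC))
P=[(466,281),(489,279),(445,283),(369,286),(402,284),(387,285),(418,283),(325,270),(325,310),(340,250),(340,330),(495,250),(500,318),(430,200),(342,186)]
for a,b in zip(P,px("top",d,P)):print(a,b.round(4))
E
```

```text
(466, 281) [ 0.5329 -0.1311  0.1055]
(489, 279) [ 0.5369 -0.1836  0.0356]
(445, 283) [ 0.5304 -0.1016  0.1002]
(369, 286) [0.5273 0.0099 0.0992]
(402, 284) [ 0.5294 -0.0367  0.1168]
(387, 285) [ 0.5282 -0.0151  0.1175]
(418, 283) [ 0.5306 -0.0596  0.1176]
(325, 270) [0.5534 0.0761 0.0568]
(325, 310) [0.4913 0.0767 0.057 ]
(340, 250) [0.5877 0.0523 0.0167]
(340, 330) [0.4577 0.054  0.017 ]
(495, 250) [ 0.5844 -0.2006  0.0165]
(500, 318) [ 0.4745 -0.2038  0.0162]
(430, 200) [ 0.6718 -0.1007 -0.001 ]
(342, 186) [0.6718 0.0477 0.1295]
```

View pics/c1.png

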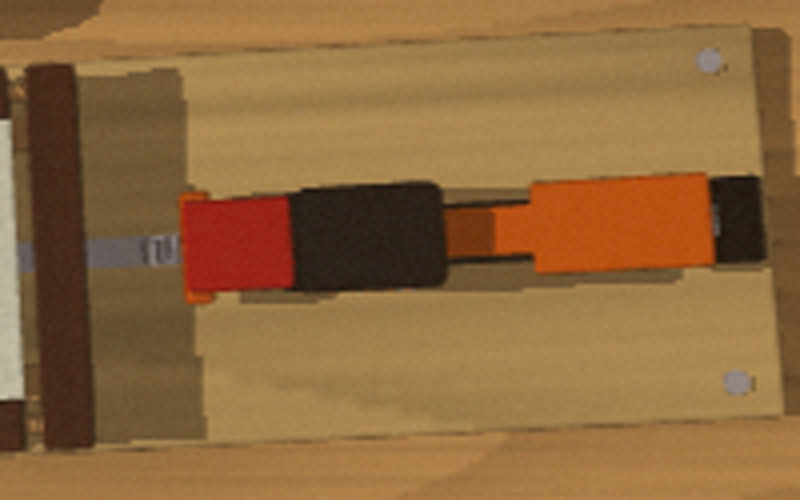

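>>> {"op": "apply_moves", "data": {
  "plan": [
    {"grip":-1,"dp":[-36,-28,0],"roll":-3},
    {"grip":-1,"dp":[-80,-62,0],"roll":-8},
    {"grip":-1,"dp":[-125,-97,0],"roll":-13},
    {"grip":-1,"dp":[-165,-129,0],"roll":-19},
    {"grip":-1,"dp":[-205,-160,0],"roll":-19},
    {"grip":-1,"dp":[-245,-191,0],"roll":-19},
    {"grip":-1,"dp":[-285,-222,0],"roll":-19},
    {"grip":-1,"dp":[-325,-253,0],"roll":-19},
    {"grip":-1,"dp":[-360,-281,0],"roll":-19},
    {"grip":-1,"dp":[-360,-281,0],"roll":-19}
  ]
}}

```text
t: 1.1
tool_pos: [0.454, 0.2434, 0.2051]
eef_rot: [-3.139, 0.001, -3.111]
contact_force: [1.0, 0.2, 0.0]
gripper_width: 0.0
gripper_force: 0.0
```

```bash
cat >> h.py <<'E'
def pz(name,uv,z):
    m=camera_model(name);R=Rotation.from_euler("xyz",m["rotation"]).as_matrix();e=np.array(m["eye"])
    r=R@np.array([(uv[0]-m["cx"])/m["fx"],-(uv[1]-m["cy"])/m["fy"],-1]);return e+r*(z-e[2])/r[2]
def tool(s,target):
    R=Rotation.from_euler("xyz",s["eef_rot"]).as_matrix();return 1000*R.T@(np.array(target)-s["tool_pos"])
E
python3 - <<'E'
from h import *
f=lambda x,y:(310+x/4,225+y/4)
for n,x,y,z in [("trig",623,224,.105),("front",293,243,.118),("padface",181,247,.064),("rail top",87,256,.058),("barA",100,252,.034),("plankTR",751,26,.018),("plankBR",783,414,.018),("trig rear",714,220,.112),("trig fr",532,226,.098)]:
    print(n,pz("top",f(x,y),z).round(4))
s=state();print(s["t"],s["tool_pos"],s["eef_rot"],s["contact_force"]);print(tool(s,[.533,-.131,.125]))
E
```

```text
trig [ 0.5329 -0.1308  0.105 ]
front [ 0.5272 -0.0096  0.118 ]
padface [0.5267 0.0293 0.064 ]
rail top [0.5237 0.0658 0.058 ]
barA [0.5254 0.0611 0.034 ]
plankTR [ 0.6146 -0.206   0.018 ]
plankBR [ 0.4579 -0.2117  0.018 ]
trig rear [ 0.5339 -0.1618  0.112 ]
trig fr [ 0.5327 -0.0991  0.098 ]
1.1 [0.45401858 0.24340791 0.20506821] [-3.13864784e+00  1.34969372e-03 -3.11093437e+00] [1.04084213e+00 2.08949098e-01 3.66650139e-04]
[ -67.35927042 -376.41532924   81.26802156]
```

>>> {"op": "apply_moves", "data": {
  "plan": [
    {"grip":-1,"dp":[-7,-40,0],"roll":0},
    {"grip":-1,"dp":[-15,-85,0],"roll":0},
    {"grip":-1,"dp":[-24,-132,5],"roll":0},
    {"grip":-1,"dp":[-33,-180,15],"roll":0},
    {"grip":-1,"dp":[-42,-228,30],"roll":0},
    {"grip":-1,"dp":[-51,-276,45],"roll":0},
    {"grip":-1,"dp":[-59,-324,60],"roll":0},
    {"grip":-1,"dp":[-65,-360,72],"roll":0},
    {"grip":-1,"dp":[-67,-374,80],"roll":0},
    {"grip":-1,"dp":[-67,-376,81],"roll":0}
  ]
}}

```text
t: 2.1
tool_pos: [0.5318, -0.1248, 0.1227]
eef_rot: [-3.141, -0.003, -3.105]
contact_force: [-0.1, 0.5, -0.9]
gripper_width: 0.0004
gripper_force: 0.0
```

```bash
python3 - <<'E'
from h import *
s=state();print(s["t"],s["tool_pos"],s["eef_rot"],s["contact_force"]);snap("scene","sc2")
E
```

```text
2.1 [ 0.53183399 -0.12477342  0.12268744] [-3.14087811e+00 -2.87061775e-03 -3.10486034e+00] [-0.05570822  0.53869127 -0.87093656]
```

View pics/sc2.png

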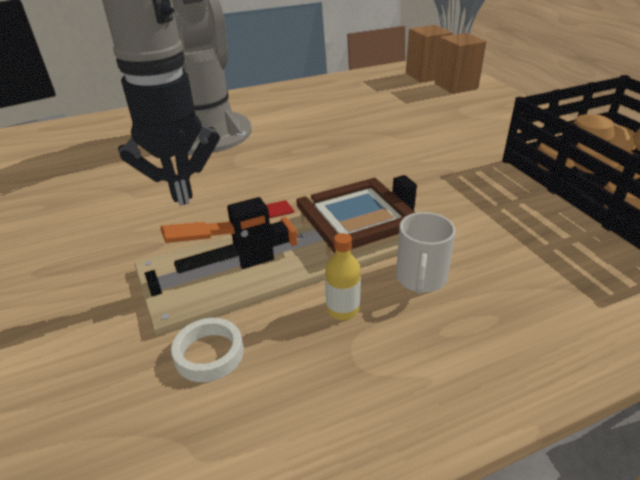

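The fingertips hover at (183,203), straight above the trigger pad. First stroke.

>>> {"op": "apply_moves", "data": {
  "plan": [
    {"grip":-1,"dp":[0,0,8],"roll":0},
    {"grip":-1,"dp":[0,0,14],"roll":0},
    {"grip":-1,"dp":[0,1,20],"roll":0},
    {"grip":-1,"dp":[0,2,26],"roll":0},
    {"grip":-1,"dp":[0,4,32],"roll":0},
    {"grip":-1,"dp":[0,6,38],"roll":0},
    {"grip":-1,"dp":[0,8,44],"roll":0},
    {"grip":-1,"dp":[0,10,49],"roll":0},
    {"grip":-1,"dp":[0,11,53],"roll":0},
    {"grip":-1,"dp":[0,11,55],"roll":0}
  ]
}}

```text
t: 3.15
tool_pos: [0.5329, -0.1117, 0.069]
eef_rot: [-3.141, 0.0, -3.101]
contact_force: [0.1, -1.6, 3.0]
gripper_width: -0.0001
gripper_force: 1.7
```

```bash
python3 - <<'E'
from h import *
p,d=snap("scene","sc3");s=state();print(s["t"],s["tool_pos"],s["contact_force"])
p,d=snap("top","top3")
cv2.imwrite("pics/c3.png",np.vstack([cv2.resize(x,(640,300))[...,::-1] for x in(p[200:350,290:510],read_camera("scene")[0][140:290,130:450])]))
E
```

```text
3.2 [ 0.53282042 -0.11163478  0.06896357] [ 0.15958761 -0.08190134  2.06164962]
```

View pics/c3.png

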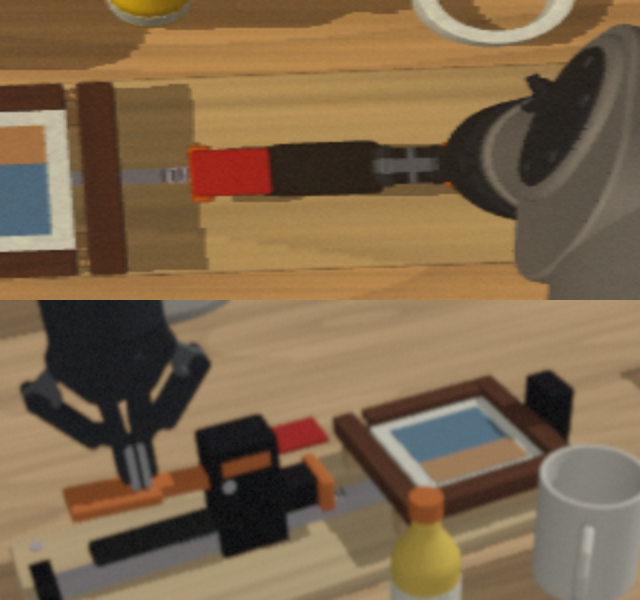

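```bash
python3 - <<'E'
from h import *
a=cv2.imread("pics/sc2.png")[170:290,130:330];b=cv2.imread("pics/sc3.png")[170:290,130:330]
cv2.imwrite("pics/cmp.png",np.vstack([cv2.resize(x,None,fx=2.5,fy=2.5) for x in(a,b)]))
for n,P in(("sc2",[(170,233),(185,230),(205,227),(250,208),(280,209)]),("sc3",[(170,241),(180,239),(208,236),(250,208),(280,209)])):
    print(px("scene",np.load(f"pics/{n}.npy"),P).round(3))
E
```

```text
[[ 0.542 -0.15   0.109]
 [ 0.539 -0.13   0.106]
 [ 0.534 -0.101  0.1  ]
 [ 0.54  -0.034  0.117]
 [ 0.536  0.012  0.099]]
[[ 0.543 -0.153  0.097]
 [ 0.542 -0.139  0.095]
 [ 0.548 -0.101  0.093]
 [ 0.54  -0.034  0.117]
 [ 0.536  0.012  0.099]]
```

View pics/cmp.png

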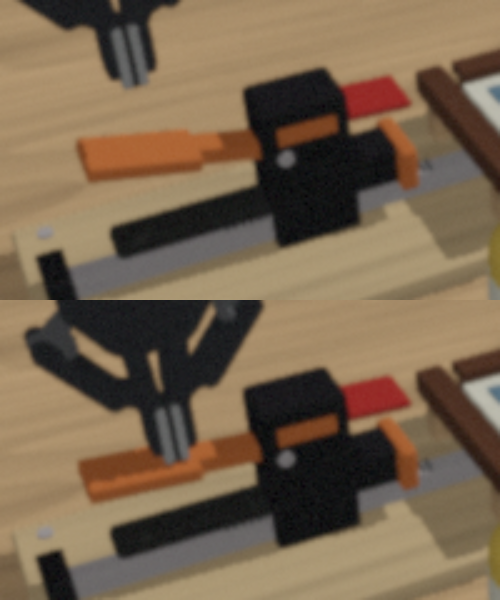

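```bash
python3 - <<'E'
from h import *
m=camera_model("scene");R=Rotation.from_euler("xyz",m["rotation"]).as_matrix()
for P in([.5318,-.1248,.1227],[.5328,-.1116,.069],[.5328,-.1116,.095]):
    c=R.T@(np.array(P)-m["eye"]);print(m["cx"]-m["fx"]*c[0]/c[2],m["cy"]+m["fy"]*c[1]/c[2])
print(px("scene",np.load("pics/sc2.npy"),[(182,198),(181,190)]).round(4),px("scene",np.load("pics/sc3.npy"),[(200,228),(198,220),(196,212)]).round(4))
s=state();print(s["tool_pos"],s["contact_force"],s["joint_efforts"],s["wrist_torque"])
E
```

```text
185.3001038032676 216.78528466641166
201.36103230523446 245.09180470686562
198.29388258973 230.81173655534965
[[ 0.5447 -0.1245  0.161 ]
 [ 0.544  -0.1234  0.1728]] [[ 0.5466 -0.1098  0.1085]
 [ 0.5451 -0.1101  0.1213]
 [ 0.5405 -0.11    0.1319]]
[ 0.53281365 -0.11135148  0.06926016] [-0.05482372 -0.27356609  1.97566895] [ 2.93792970e-01 -3.68622065e+01  5.18284053e+00 -1.92827529e+01
  1.18962200e-01 -8.73509212e-02  2.39287685e-03] [ 0.10540309 -0.00906624 -0.02123167]
```

Trigger is only part way down: the real fingertips sit about 23 mm above the reported TCP. The head has not moved yet, so I continue the stroke.

>>> {"op": "apply_moves", "data": {
  "plan": [
    {"grip":-1,"dp":[0,-2,3],"roll":0},
    {"grip":-1,"dp":[0,-4,7],"roll":0},
    {"grip":-1,"dp":[0,-6,11],"roll":0},
    {"grip":-1,"dp":[0,-6,15],"roll":0},
    {"grip":-1,"dp":[0,-5,18],"roll":0},
    {"grip":-1,"dp":[0,-4,20],"roll":0},
    {"grip":-1,"dp":[0,-4,21],"roll":0},
    {"grip":-1,"dp":[0,-4,22],"roll":0}
  ]
}}

```text
t: 4.1
tool_pos: [0.5338, -0.1158, 0.0478]
eef_rot: [3.142, 0.002, -3.101]
contact_force: [-0.5, 1.0, 6.2]
gripper_width: -0.0
gripper_force: 3.4
```

```bash
python3 - <<'E'
from h import *
p,d=snap("scene","sc4");q,e=snap("top","top4");s=state();print(s["t"],s["tool_pos"],s["contact_force"])
cv2.imwrite("pics/c4.png",np.vstack([cv2.resize(x,(640,300))[...,::-1] for x in(q[200:350,290:510],p[160:310,130:450])]))
E
```

```text
4.2 [ 0.53367113 -0.115923    0.04758939] [0.85116313 0.42023749 4.67196042]
```

View pics/c4.png

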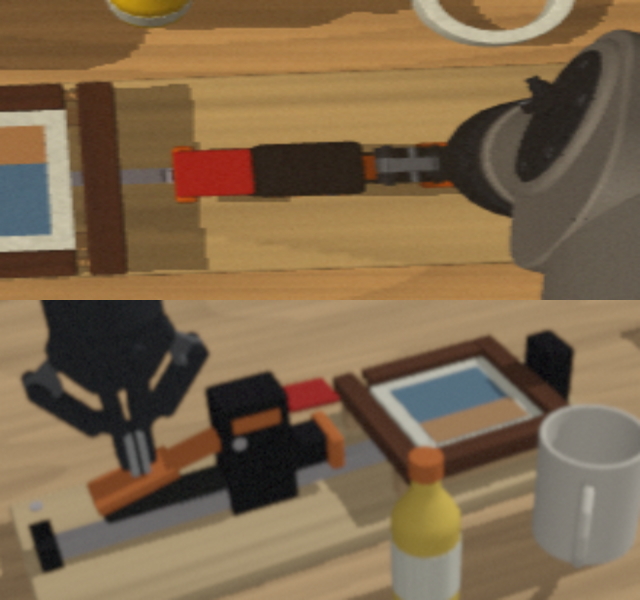

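>>> {"op": "apply_moves", "data": {
  "plan": [
    {"grip":-1,"dp":[0,0,2],"roll":0},
    {"grip":-1,"dp":[0,0,3.5],"roll":0},
    {"grip":-1,"dp":[0,0,3.5],"roll":0}
  ]
}}

```text
t: 4.5
tool_pos: [0.5335, -0.116, 0.0439]
eef_rot: [-3.141, 0.002, -3.101]
contact_force: [0.3, 0.9, 3.9]
gripper_width: -0.0
gripper_force: 2.1
```

```bash
cat >> h.py <<'E'
def head(tag):
    s=state();p,d=snap("top",tag);r,g,b=[p[...,i].astype(int) for i in range(3)]
    m=(r>120)&(g<55)&(b<60);m[:240]=0;m[330:]=0;m[:,:250]=0;ys,xs=np.nonzero(m)
    c=[xs[ys==v] for v in range(int(np.median(ys))-5,int(np.median(ys))+6)]
    l=np.median([k.min() for k in c]);rr=np.median([k.max() for k in c])
    # rail: dark brown near edge, rows near 252-262 & 312-322
    ed=[]
    for v in list(range(252,266))+list(range(306,324)):
        row=p[v,305:352].astype(float).sum(1);gr=np.diff(np.convolve(row,[.5,.5],'valid'));ed.append(305+1+np.argmax(gr[10:])+10)
    print("t",s["t"],"tcp",s["tool_pos"].round(4),"F",s["contact_force"].round(1),"lever y",pz("top",(l,286),.103)[1].round(4),pz("top",(rr,286),.118)[1].round(4),"rail col",np.median(ed),np.mean(ed).round(2),pz("top",(np.mean(ed),288),.058)[1].round(4))
E
python3 - <<'E'
from h import *
head("t5")
s=state()
E
```

```text
t 4.5 tcp [ 0.5335 -0.116   0.0439] F [0.3 0.9 3.9] lever y 0.0395 0.0022 rail col 332.0 331.19 0.0667
```

>>> {"op": "apply_moves", "data": {
  "plan": [
    {"grip":-1,"dp":[0,0,-8],"roll":0},
    {"grip":-1,"dp":[0,0,-17],"roll":0},
    {"grip":-1,"dp":[0,0,-26],"roll":0},
    {"grip":-1,"dp":[0,0,-35],"roll":0},
    {"grip":-1,"dp":[0,0,-44],"roll":0},
    {"grip":-1,"dp":[0,0,-46],"roll":0},
    {"grip":-1,"dp":[0,0,-46],"roll":0}
  ]
}}

```text
t: 5.25
tool_pos: [0.5328, -0.1154, 0.0899]
eef_rot: [3.141, 0.001, -3.1]
contact_force: [0.8, -0.4, 0.7]
gripper_width: 0.0001
gripper_force: 0.0
```

```bash
python3 - <<'E'
from h import *
head("t6")
E
```

```text
t 5.25 tcp [ 0.5328 -0.1154  0.0899] F [ 0.8 -0.4  0.7] lever y 0.0395 0.0022 rail col 332.0 331.28 0.0665
```

>>> {"op": "apply_moves", "data": {
  "plan": [
    {"grip":-1,"dp":[0,0,6],"roll":0},
    {"grip":-1,"dp":[0,0,12],"roll":0},
    {"grip":-1,"dp":[0,0,18],"roll":0},
    {"grip":-1,"dp":[0,1,24],"roll":0},
    {"grip":-1,"dp":[0,3,30],"roll":0},
    {"grip":-1,"dp":[0,5,36],"roll":0},
    {"grip":-1,"dp":[0,7,41],"roll":0},
    {"grip":-1,"dp":[0,8,45],"roll":0},
    {"grip":-1,"dp":[0,9,47],"roll":0},
    {"grip":-1,"dp":[0,9,47],"roll":0}
  ]
}}

```text
t: 6.3
tool_pos: [0.5328, -0.1062, 0.043]
eef_rot: [3.141, 0.001, -3.1]
contact_force: [-1.5, 0.0, 7.6]
gripper_width: -0.0001
gripper_force: 4.0
```

>>> {"op": "apply_moves", "data": {
  "plan": [
    {"grip":-1,"dp":[0,0,-8],"roll":0},
    {"grip":-1,"dp":[0,0,-17],"roll":0},
    {"grip":-1,"dp":[0,0,-26],"roll":0},
    {"grip":-1,"dp":[0,0,-35],"roll":0},
    {"grip":-1,"dp":[0,0,-44],"roll":0},
    {"grip":-1,"dp":[0,0,-47],"roll":0},
    {"grip":-1,"dp":[0,0,-47],"roll":0}
  ]
}}

```text
t: 7.0
tool_pos: [0.5326, -0.1065, 0.09]
eef_rot: [3.141, 0.001, -3.1]
contact_force: [-1.1, 0.4, -0.3]
gripper_width: -0.0
gripper_force: 0.0
```

```bash
python3 - <<'E'
from h import *
head("t7")
E
```

```text
t 7.0 tcp [ 0.5326 -0.1065  0.09  ] F [-1.1  0.4 -0.3] lever y 0.0498 0.0123 rail col 332.0 331.19 0.0667
```

>>> {"op": "apply_moves", "data": {
  "plan": [
    {"grip":-1,"dp":[0,0,6],"roll":0},
    {"grip":-1,"dp":[0,0,12],"roll":0},
    {"grip":-1,"dp":[0,0,18],"roll":0},
    {"grip":-1,"dp":[0,1,24],"roll":0},
    {"grip":-1,"dp":[0,3,30],"roll":0},
    {"grip":-1,"dp":[0,5,36],"roll":0},
    {"grip":-1,"dp":[0,7,41],"roll":0},
    {"grip":-1,"dp":[0,8,45],"roll":0},
    {"grip":-1,"dp":[0,9,47],"roll":0},
    {"grip":-1,"dp":[0,9,47],"roll":0}
  ]
}}

```text
t: 8.05
tool_pos: [0.5324, -0.0971, 0.0428]
eef_rot: [3.141, 0.0, -3.1]
contact_force: [-0.6, 0.1, 7.8]
gripper_width: 0.0
gripper_force: 3.6
```

>>> {"op": "apply_moves", "data": {
  "plan": [
    {"grip":-1,"dp":[0,0,-8],"roll":0},
    {"grip":-1,"dp":[0,0,-17],"roll":0},
    {"grip":-1,"dp":[0,0,-26],"roll":0},
    {"grip":-1,"dp":[0,0,-35],"roll":0},
    {"grip":-1,"dp":[0,0,-44],"roll":0},
    {"grip":-1,"dp":[0,0,-47],"roll":0},
    {"grip":-1,"dp":[0,0,-47],"roll":0}
  ]
}}

```text
t: 8.75
tool_pos: [0.5322, -0.0975, 0.09]
eef_rot: [3.141, 0.001, -3.101]
contact_force: [-0.7, 0.2, -0.7]
gripper_width: 0.0002
gripper_force: 0.0
```

```bash
python3 - <<'E'
from h import *
head("t8")
p=cv2.imread("pics/t8.png");cv2.imwrite("pics/c8.png",cv2.resize(p[230:345,300:400],None,fx=5,fy=5,interpolation=cv2.INTER_CUBIC))
E
```

```text
t 8.75 tcp [ 0.5322 -0.0975  0.09  ] F [-0.7  0.2 -0.7] lever y 0.0586 0.0224 rail col 332.0 331.16 0.0667
```

View pics/c8.png

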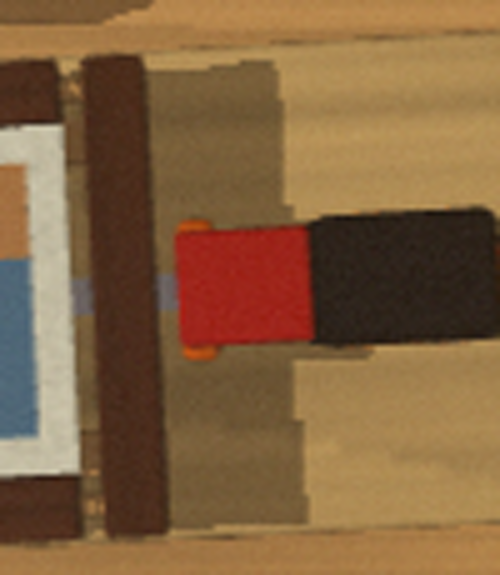

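The crop shows the pad face about 7.5 mm short of the rail and the rail about 7.5 mm open, so home is near head ≈ 45 mm. Stroke four should therefore be safe; I'll do it slower.

>>> {"op": "apply_moves", "data": {
  "plan": [
    {"grip":-1,"dp":[0,0,7],"roll":0},
    {"grip":-1,"dp":[0,0,14],"roll":0},
    {"grip":-1,"dp":[0,0,18],"roll":0},
    {"grip":-1,"dp":[0,1,22],"roll":0},
    {"grip":-1,"dp":[0,2,26],"roll":0},
    {"grip":-1,"dp":[0,3,29],"roll":0},
    {"grip":-1,"dp":[0,4,32],"roll":0},
    {"grip":-1,"dp":[0,5,35],"roll":0},
    {"grip":-1,"dp":[0,6,37],"roll":0},
    {"grip":-1,"dp":[0,6,38],"roll":0}
  ]
}}

```text
t: 9.8
tool_pos: [0.5317, -0.0912, 0.0515]
eef_rot: [3.141, -0.0, -3.1]
contact_force: [-1.8, -0.3, 4.5]
gripper_width: -0.0002
gripper_force: 2.8
```

>>> {"op": "apply_moves", "data": {
  "plan": [
    {"grip":-1,"dp":[0,0,1],"roll":0},
    {"grip":-1,"dp":[0,1,2.5],"roll":0},
    {"grip":-1,"dp":[0,1,4],"roll":0},
    {"grip":-1,"dp":[0,2,5.5],"roll":0},
    {"grip":-1,"dp":[0,2,7],"roll":0},
    {"grip":-1,"dp":[0,3,8],"roll":0},
    {"grip":-1,"dp":[0,3,9],"roll":0},
    {"grip":-1,"dp":[0,3,9],"roll":0}
  ]
}}

```text
t: 10.6
tool_pos: [0.5322, -0.088, 0.0431]
eef_rot: [3.141, 0.001, -3.1]
contact_force: [-1.4, 0.8, 6.8]
gripper_width: 0.0
gripper_force: 3.5
```

```bash
python3 - <<'E'
from h import *
head("t9")
E
```

```text
t 10.6 tcp [ 0.5322 -0.088   0.0431] F [-1.4  0.8  6.8] lever y 0.0674 0.031 rail col 331.0 330.38 0.0679
```

>>> {"op": "apply_moves", "data": {
  "plan": [
    {"grip":-1,"dp":[0,0,-8],"roll":0},
    {"grip":-1,"dp":[0,0,-17],"roll":0},
    {"grip":-1,"dp":[0,0,-26],"roll":0},
    {"grip":-1,"dp":[0,0,-35],"roll":0},
    {"grip":-1,"dp":[0,0,-44],"roll":0},
    {"grip":-1,"dp":[0,0,-47],"roll":0},
    {"grip":-1,"dp":[0,0,-47],"roll":0}
  ]
}}

```text
t: 11.35
tool_pos: [0.5318, -0.0885, 0.09]
eef_rot: [3.141, 0.001, -3.101]
contact_force: [-0.6, 0.2, -0.9]
gripper_width: 0.0001
gripper_force: 0.0
```

```bash
python3 - <<'E'
from h import *
head("t10")
p=cv2.imread("pics/t10.png");cv2.imwrite("pics/c10.png",cv2.resize(p[230:345,300:400],None,fx=5,fy=5,interpolation=cv2.INTER_CUBIC))
E
```

```text
t 11.35 tcp [ 0.5318 -0.0885  0.09  ] F [-0.6  0.2 -0.9] lever y 0.0674 0.031 rail col 331.0 330.38 0.0679
```

View pics/c10.png

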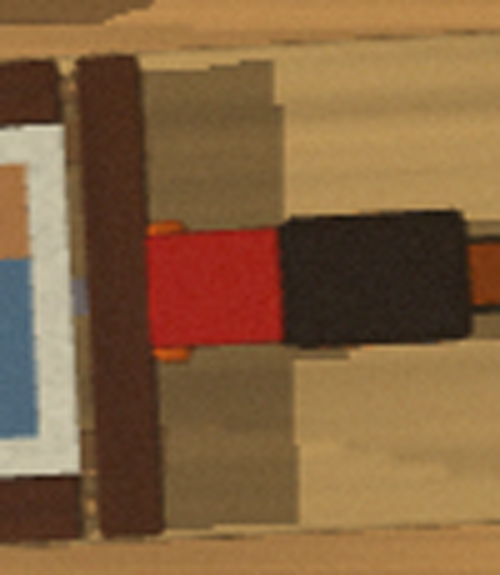

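Rail moved about 2 mm, roughly 5 mm left. Final stroke, in small checked steps.

>>> {"op": "apply_moves", "data": {
  "plan": [
    {"grip":-1,"dp":[0,0,6],"roll":0},
    {"grip":-1,"dp":[0,0,11],"roll":0},
    {"grip":-1,"dp":[0,0,14],"roll":0},
    {"grip":-1,"dp":[0,0,16],"roll":0},
    {"grip":-1,"dp":[0,0,18],"roll":0},
    {"grip":-1,"dp":[0,1,19],"roll":0},
    {"grip":-1,"dp":[0,1,20],"roll":0},
    {"grip":-1,"dp":[0,1,20],"roll":0}
  ]
}}

```text
t: 12.2
tool_pos: [0.5319, -0.0878, 0.0698]
eef_rot: [-3.141, 0.001, -3.101]
contact_force: [-0.4, -0.3, 3.6]
gripper_width: 0.0003
gripper_force: 1.8
```

```bash
python3 - <<'E'
from h import *
head("t11")
E
```

```text
t 12.2 tcp [ 0.5319 -0.0878  0.0698] F [-0.4 -0.3  3.6] lever y 0.0674 0.031 rail col 331.0 330.31 0.068
```

>>> {"op": "apply_moves", "data": {
  "plan": [
    {"grip":-1,"dp":[0,0,1],"roll":0},
    {"grip":-1,"dp":[0,1,2],"roll":0},
    {"grip":-1,"dp":[0,1,3],"roll":0},
    {"grip":-1,"dp":[0,1,3],"roll":0}
  ]
}}

```text
t: 12.65
tool_pos: [0.5319, -0.0866, 0.0667]
eef_rot: [3.142, 0.001, -3.101]
contact_force: [-0.6, -1.3, 3.9]
gripper_width: -0.0002
gripper_force: 2.2
```

```bash
python3 -c "
from h import *
head('t12')"
```

```text
t 12.65 tcp [ 0.5319 -0.0866  0.0667] F [-0.6 -1.3  3.9] lever y 0.0689 0.0325 rail col 331.0 329.84 0.0688
```

>>> {"op": "apply_moves", "data": {
  "plan": [
    {"grip":-1,"dp":[0,0,1],"roll":0},
    {"grip":-1,"dp":[0,1,2],"roll":0},
    {"grip":-1,"dp":[0,1,3],"roll":0},
    {"grip":-1,"dp":[0,1,4],"roll":0},
    {"grip":-1,"dp":[0,1,4],"roll":0}
  ]
}}

```text
t: 13.2
tool_pos: [0.5318, -0.0854, 0.0627]
eef_rot: [3.141, 0.0, -3.101]
contact_force: [0.0, -1.2, 6.3]
gripper_width: -0.0
gripper_force: 3.2
```

```bash
python3 -c "
from h import *
head('t13')"
```

```text
t 13.2 tcp [ 0.5318 -0.0854  0.0627] F [ 0.  -1.2  6.3] lever y 0.0704 0.0339 rail col 330.0 328.91 0.0702
```

>>> {"op": "apply_moves", "data": {
  "plan": [
    {"grip":-1,"dp":[0,0,1],"roll":0},
    {"grip":-1,"dp":[0,1,2],"roll":0},
    {"grip":-1,"dp":[0,1,3],"roll":0},
    {"grip":-1,"dp":[0,1,3],"roll":0}
  ]
}}

```text
t: 13.65
tool_pos: [0.5318, -0.0844, 0.0598]
eef_rot: [3.141, 0.001, -3.101]
contact_force: [-0.2, -0.6, 6.7]
gripper_width: 0.0002
gripper_force: 3.4
```

```bash
python3 -c "
from h import *
head('t14')"
```

```text
t 13.65 tcp [ 0.5318 -0.0844  0.0598] F [-0.2 -0.6  6.7] lever y 0.0719 0.0339 rail col 329.0 328.22 0.0713
```

>>> {"op": "apply_moves", "data": {
  "plan": [
    {"grip":-1,"dp":[0,0,1],"roll":0},
    {"grip":-1,"dp":[0,1,2],"roll":0},
    {"grip":-1,"dp":[0,1,2],"roll":0}
  ]
}}

```text
t: 14.0
tool_pos: [0.5317, -0.0832, 0.0577]
eef_rot: [3.141, 0.001, -3.101]
contact_force: [-0.6, -0.1, 6.1]
gripper_width: 0.0001
gripper_force: 2.9
```

```bash
python3 -c "
from h import *
head('t15')"
```

```text
t 14.0 tcp [ 0.5317 -0.0832  0.0577] F [-0.6 -0.1  6.1] lever y 0.0719 0.0353 rail col 328.0 327.47 0.0725
```

>>> {"op": "apply_moves", "data": {
  "plan": [
    {"grip":-1,"dp":[0,0,1],"roll":0},
    {"grip":-1,"dp":[0,0,1.5],"roll":0},
    {"grip":-1,"dp":[0,0,1.5],"roll":0}
  ]
}}

```text
t: 14.35
tool_pos: [0.5317, -0.0827, 0.0562]
eef_rot: [3.14, 0.0, -3.1]
contact_force: [-0.8, 0.3, 6.2]
gripper_width: -0.0001
gripper_force: 3.2
```

```bash
python3 -c "
from h import *
head('t16')"
```

```text
t 14.35 tcp [ 0.5317 -0.0827  0.0562] F [-0.8  0.3  6.2] lever y 0.0733 0.0368 rail col 328.0 327.16 0.073
```

>>> {"op": "apply_moves", "data": {
  "plan": [
    {"grip":-1,"dp":[0,0,1],"roll":0},
    {"grip":-1,"dp":[0,0,1.5],"roll":0},
    {"grip":-1,"dp":[0,0,1.5],"roll":0}
  ]
}}

```text
t: 14.7
tool_pos: [0.5317, -0.0821, 0.0547]
eef_rot: [3.14, 0.0, -3.1]
contact_force: [-0.3, 1.9, 6.3]
gripper_width: -0.0002
gripper_force: 2.9
```

```bash
python3 -c "
from h import *
head('t17')"
```

```text
t 14.7 tcp [ 0.5317 -0.0821  0.0547] F [-0.3  1.9  6.3] lever y 0.0733 0.0368 rail col 328.0 326.72 0.0736
```

>>> {"op": "apply_moves", "data": {
  "plan": [
    {"grip":-1,"dp":[0,0,0.8],"roll":0},
    {"grip":-1,"dp":[0,0,1.5],"roll":0},
    {"grip":-1,"dp":[0,0,1.5],"roll":0}
  ]
}}

```text
t: 15.05
tool_pos: [0.5317, -0.0818, 0.0533]
eef_rot: [3.139, 0.0, -3.1]
contact_force: [-1.0, 2.2, 7.7]
gripper_width: -0.0002
gripper_force: 3.6
```

```bash
python3 -c "
from h import *
head('t18')"
```

```text
t 15.05 tcp [ 0.5317 -0.0818  0.0533] F [-1.   2.2  7.7] lever y 0.0733 0.0368 rail col 328.0 326.66 0.0737
```

>>> {"op": "apply_moves", "data": {
  "plan": [
    {"grip":-1,"dp":[0,0,0.5],"roll":0},
    {"grip":-1,"dp":[0,0,1],"roll":0},
    {"grip":-1,"dp":[0,0,1],"roll":0}
  ]
}}

```text
t: 15.4
tool_pos: [0.5318, -0.0818, 0.0525]
eef_rot: [3.139, 0.0, -3.1]
contact_force: [-0.3, 1.5, 9.1]
gripper_width: -0.0
gripper_force: 4.0
```

```bash
python3 -c "
from h import *
head('t19')"
```

```text
t 15.4 tcp [ 0.5318 -0.0818  0.0525] F [-0.3  1.5  9.1] lever y 0.0748 0.0368 rail col 328.0 326.69 0.0737
```

The rail has stopped moving and the force is climbing, so it is home. Fine steps to 15 N.

>>> {"op": "apply_moves", "data": {
  "plan": [
    {"grip":-1,"dp":[0,0,0.4],"roll":0},
    {"grip":-1,"dp":[0,0,0.8],"roll":0},
    {"grip":-1,"dp":[0,0,0.8],"roll":0}
  ]
}}

```text
t: 15.75
tool_pos: [0.5318, -0.0818, 0.0518]
eef_rot: [3.139, 0.0, -3.1]
contact_force: [0.1, 2.0, 9.6]
gripper_width: -0.0004
gripper_force: 4.3
```

```bash
python3 -c "
from h import *
head('t20')"
```

```text
t 15.75 tcp [ 0.5318 -0.0818  0.0518] F [0.1 2.  9.6] lever y 0.0748 0.0368 rail col 328.0 326.66 0.0737
```

>>> {"op": "apply_moves", "data": {
  "plan": [
    {"grip":-1,"dp":[0,0,0.5],"roll":0},
    {"grip":-1,"dp":[0,0,1],"roll":0},
    {"grip":-1,"dp":[0,0,1],"roll":0}
  ]
}}

```text
t: 16.1
tool_pos: [0.5319, -0.0819, 0.0509]
eef_rot: [3.139, 0.001, -3.1]
contact_force: [-2.5, 2.3, 10.1]
gripper_width: 0.0
gripper_force: 4.7
```

```bash
python3 -c "
from h import *
for i in range(3):
  read_camera('wrist');print(state()['contact_force'].round(1))"
```

```text
[-0.6  1.7  9.9]
[-0.3  2.1 10.1]
[-1.2  1.2 10.4]
```

>>> {"op": "apply_moves", "data": {
  "plan": [
    {"grip":-1,"dp":[0,0,0.5],"roll":0},
    {"grip":-1,"dp":[0,0,1],"roll":0},
    {"grip":-1,"dp":[0,0,1],"roll":0}
  ]
}}

```text
t: 16.55
tool_pos: [0.532, -0.0818, 0.05]
eef_rot: [3.139, 0.001, -3.1]
contact_force: [-0.3, 2.4, 11.4]
gripper_width: -0.0003
gripper_force: 5.1
```

```bash
python3 -c "
from h import *
head('t21')
print(state()['contact_force'].round(1))"
```

```text
t 16.55 tcp [ 0.532  -0.0818  0.05  ] F [-0.3  2.4 11.4] lever y 0.0748 0.0368 rail col 328.0 326.66 0.0737
[-0.5  1.9 11. ]
```

>>> {"op": "apply_moves", "data": {
  "plan": [
    {"grip":-1,"dp":[0,0,0.5],"roll":0},
    {"grip":-1,"dp":[0,0,1],"roll":0},
    {"grip":-1,"dp":[0,0,1.5],"roll":0},
    {"grip":-1,"dp":[0,0,1.5],"roll":0}
  ]
}}

```text
t: 17.0
tool_pos: [0.5322, -0.082, 0.0488]
eef_rot: [3.139, 0.001, -3.1]
contact_force: [-0.8, 0.3, 12.6]
gripper_width: -0.0
gripper_force: 5.6
```

```bash
python3 -c "
from h import *
head('t22')
print(state()['contact_force'].round(1))"
```

```text
t 17.0 tcp [ 0.5322 -0.082   0.0488] F [-0.8  0.3 12.6] lever y 0.0748 0.0382 rail col 327.5 326.62 0.0738
[-1.5  2.1 11.3]
```

>>> {"op": "apply_moves", "data": {
  "plan": [
    {"grip":-1,"dp":[0,0,0.5],"roll":0},
    {"grip":-1,"dp":[0,0,1],"roll":0},
    {"grip":-1,"dp":[0,0,1.5],"roll":0},
    {"grip":-1,"dp":[0,0,1.5],"roll":0}
  ]
}}

```text
t: 17.45
tool_pos: [0.5323, -0.0819, 0.0475]
eef_rot: [3.139, 0.001, -3.1]
contact_force: [-1.6, 1.8, 13.6]
gripper_width: -0.0001
gripper_force: 6.3
```

```bash
python3 -c "
from h import *
F=[]
for i in range(4):
  read_camera('wrist');F.append(state()['contact_force'])
print(np.round(F,1),np.mean(F,0),state()['tool_pos'])"
```

```text
[[-1.5  3.1 13.1]
 [-0.6  2.1 12.9]
 [-0.9  0.8 13.8]
 [-1.2  2.5 13.4]] [-1.02783417  2.11045813 13.32674798] [ 0.53235827 -0.08190629  0.04751046]
```

>>> {"op": "apply_moves", "data": {
  "plan": [
    {"grip":-1,"dp":[0,0,0.5],"roll":0},
    {"grip":-1,"dp":[0,0,1],"roll":0},
    {"grip":-1,"dp":[0,0,1.5],"roll":0},
    {"grip":-1,"dp":[0,0,1.8],"roll":0},
    {"grip":-1,"dp":[0,0,1.8],"roll":0},
    {"grip":-1,"dp":[0,0,1.8],"roll":0},
    {"grip":-1,"dp":[0,0,1.8],"roll":0}
  ]
}}

```text
t: 18.35
tool_pos: [0.5327, -0.0821, 0.046]
eef_rot: [3.139, 0.002, -3.1]
contact_force: [-2.0, 2.9, 15.2]
gripper_width: -0.0001
gripper_force: 6.9
```

```bash
python3 -c "
from h import *
F=[]
for i in range(4):
  read_camera('wrist');F.append(state()['contact_force'])
print(np.round(F,1),np.mean(F,0),state()['tool_pos'])"
```

```text
[[-2.3  1.6 13.8]
 [-1.5  2.6 15.5]
 [-1.   1.6 15. ]
 [-2.   1.4 14.5]] [-1.69449839  1.79475016 14.69552316] [ 0.53263459 -0.08210954  0.04596911]
```

>>> {"op": "apply_moves", "data": {
  "plan": [
    {"grip":-1,"dp":[0,0,0.4],"roll":0},
    {"grip":-1,"dp":[0,0,0.4],"roll":0},
    {"grip":-1,"dp":[0,0,0.4],"roll":0},
    {"grip":-1,"dp":[0,0,0.4],"roll":0},
    {"grip":-1,"dp":[0,0,0.4],"roll":0},
    {"grip":-1,"dp":[0,0,0.4],"roll":0},
    {"grip":-1,"dp":[0,0,0.4],"roll":0},
    {"grip":-1,"dp":[0,0,0.4],"roll":0},
    {"grip":-1,"dp":[0,0,0.4],"roll":0},
    {"grip":-1,"dp":[0,0,0.4],"roll":0}
  ]
}}

```text
t: 19.55
tool_pos: [0.5327, -0.082, 0.0456]
eef_rot: [3.139, 0.002, -3.1]
contact_force: [-1.0, 1.6, 15.3]
gripper_width: -0.0001
gripper_force: 7.1
```

```bash
python3 - <<'E'
from h import *
p,d=snap("scene","sc9");q,e=snap("top","top9");s=state();print(s["t"],s["tool_pos"],s["contact_force"])
cv2.imwrite("pics/c9.png",np.vstack([cv2.resize(x,(640,300))[...,::-1] for x in(q[200:350,290:510],p[160:310,130:450])]))
E
```

```text
19.65 [ 0.53265185 -0.08204291  0.04565191] [-1.05257904  1.77619001 14.83740585]
```

View pics/c9.png

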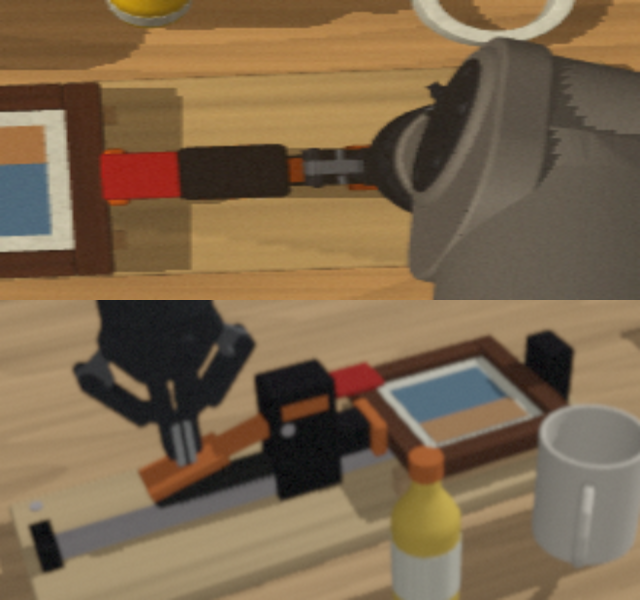

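The joint is closed and the trigger is held down with about 15 N. It has been pressed for well over a second, so lift off and move over to the release pad.

>>> {"op": "apply_moves", "data": {
  "plan": [
    {"grip":-1,"dp":[0,0,-4],"roll":0},
    {"grip":-1,"dp":[0,0,-10],"roll":0},
    {"grip":-1,"dp":[0,0,-18],"roll":0},
    {"grip":-1,"dp":[0,0,-26],"roll":0},
    {"grip":-1,"dp":[0,0,-35],"roll":0},
    {"grip":-1,"dp":[0,0,-45],"roll":0},
    {"grip":-1,"dp":[0,0,-58],"roll":0},
    {"grip":-1,"dp":[0,0,-72],"roll":0},
    {"grip":-1,"dp":[0,0,-85],"roll":0},
    {"grip":-1,"dp":[0,0,-85],"roll":0}
  ]
}}

```text
t: 20.65
tool_pos: [0.5331, -0.0839, 0.1315]
eef_rot: [3.142, 0.004, -3.101]
contact_force: [0.2, -0.2, 0.9]
gripper_width: 0.0001
gripper_force: 0.0
```

>>> {"op": "apply_moves", "data": {
  "plan": [
    {"grip":-1,"dp":[0,15,0],"roll":0},
    {"grip":-1,"dp":[0,40,0],"roll":0},
    {"grip":-1,"dp":[1,70,0],"roll":0},
    {"grip":-1,"dp":[2,100,0],"roll":0},
    {"grip":-1,"dp":[2,125,0],"roll":0},
    {"grip":-1,"dp":[2,137,0],"roll":0},
    {"grip":-1,"dp":[2,138,15],"roll":0},
    {"grip":-1,"dp":[2,138,30],"roll":0},
    {"grip":-1,"dp":[2,138,38],"roll":0},
    {"grip":-1,"dp":[2,138,38],"roll":0}
  ]
}}

```text
t: 21.65
tool_pos: [0.5227, 0.0532, 0.0899]
eef_rot: [-3.141, -0.003, -3.102]
contact_force: [1.2, -0.2, -0.2]
gripper_width: -0.0
gripper_force: 0.0
```

```bash
python3 - <<'E'
from h import *
p,d=snap("scene","sc10");q,e=snap("top","top10");s=state();print(s["t"],s["tool_pos"],s["contact_force"])
cv2.imwrite("pics/c11.png",np.vstack([cv2.resize(x,(640,300))[...,::-1] for x in(q[200:350,290:510],p[140:290,130:450])]))
E
```

```text
21.75 [0.52405205 0.05359892 0.09134217] [-0.34064963  0.90740872  0.98540347]
```

View pics/c11.png

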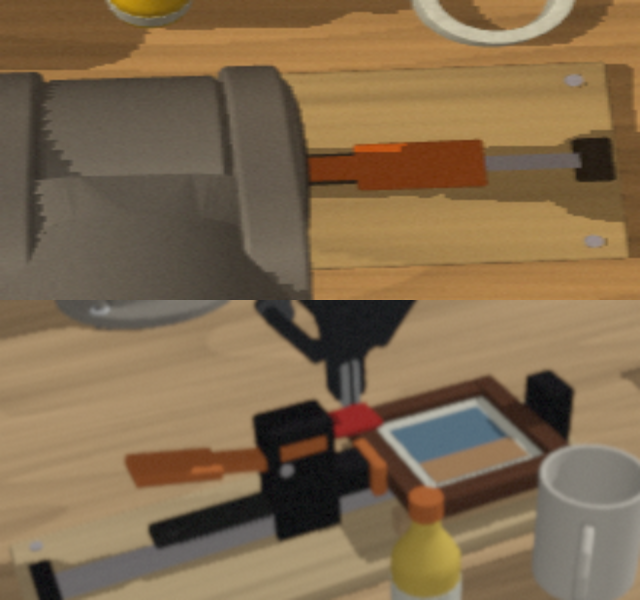

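The fingertips are over the red pad, with the trigger up and the joint closed. Press.

>>> {"op": "apply_moves", "data": {
  "plan": [
    {"grip":-1,"dp":[0,1,5],"roll":0},
    {"grip":-1,"dp":[0,1,9],"roll":0},
    {"grip":-1,"dp":[0,1,12],"roll":0},
    {"grip":-1,"dp":[0,1,15],"roll":0},
    {"grip":-1,"dp":[0,1,18],"roll":0},
    {"grip":-1,"dp":[0,1,20],"roll":0},
    {"grip":-1,"dp":[0,1,20],"roll":0}
  ]
}}

```text
t: 22.45
tool_pos: [0.5238, 0.0552, 0.0711]
eef_rot: [3.141, 0.0, -3.101]
contact_force: [-1.1, 0.7, 3.6]
gripper_width: -0.0003
gripper_force: 1.7
```

```bash
python3 - <<'E'
from h import *
p,d=snap("scene","sc11");s=state();print(s["t"],s["tool_pos"],s["contact_force"])
print(px("scene",d,[(316,208),(318,206),(314,210)]).round(4),px("scene",np.load("pics/sc10.npy"),[(316,208),(318,206),(314,210)]).round(4))
E
```

```text
22.5 [0.52381049 0.05515321 0.07121919] [-1.72331086  0.090965    4.6703521 ]
[[0.5451 0.0665 0.0916]
 [0.5437 0.0705 0.0932]
 [0.5019 0.0799 0.0578]] [[0.4953 0.0861 0.056 ]
 [0.4916 0.0913 0.0564]
 [0.499  0.081  0.0557]]
```

>>> {"op": "apply_moves", "data": {
  "plan": [
    {"grip":-1,"dp":[0,-2,0.5],"roll":0},
    {"grip":-1,"dp":[0,-4,0.5],"roll":0},
    {"grip":-1,"dp":[0,-6,0.5],"roll":0},
    {"grip":-1,"dp":[0,-8,0.5],"roll":0},
    {"grip":-1,"dp":[0,-10,0.5],"roll":0},
    {"grip":-1,"dp":[0,-13,0.5],"roll":0},
    {"grip":-1,"dp":[0,-16,0.5],"roll":0},
    {"grip":-1,"dp":[0,-20,0.5],"roll":0},
    {"grip":-1,"dp":[0,-20,0.5],"roll":0}
  ]
}}

```text
t: 23.4
tool_pos: [0.5247, 0.034, 0.0707]
eef_rot: [-3.141, 0.0, -3.102]
contact_force: [-0.3, 0.9, 3.9]
gripper_width: -0.0003
gripper_force: 1.8
```

```bash
python3 - <<'E'
from h import *
p,d=snap("scene","sc12");s=state();print(s["t"],s["tool_pos"],s["contact_force"])
cv2.imwrite("pics/c12.png",cv2.resize(p[140:290,130:450],(640,300))[...,::-1])
E
```

```text
23.45 [0.52468061 0.03393159 0.07064539] [-0.92405698  0.64858996  3.46535355]
```

View pics/c12.png

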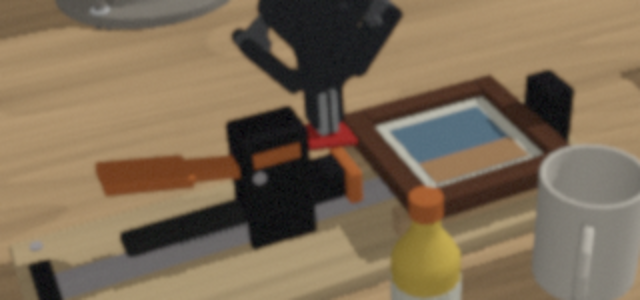

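The head follows the finger back and the joint stays closed. I've gone past the 10-picture viewing limit (12 viewed), so from here I use numbers only.

>>> {"op": "apply_moves", "data": {
  "plan": [
    {"grip":-1,"dp":[0,-3,0],"roll":0},
    {"grip":-1,"dp":[0,-6,0],"roll":0},
    {"grip":-1,"dp":[0,-9,0],"roll":0},
    {"grip":-1,"dp":[0,-12,0],"roll":0},
    {"grip":-1,"dp":[0,-15,0],"roll":0},
    {"grip":-1,"dp":[0,-18,0],"roll":0},
    {"grip":-1,"dp":[0,-21,0],"roll":0},
    {"grip":-1,"dp":[0,-24,0],"roll":0},
    {"grip":-1,"dp":[0,-26,0],"roll":0},
    {"grip":-1,"dp":[0,-26,0],"roll":0}
  ]
}}

```text
t: 24.45
tool_pos: [0.5257, 0.0084, 0.0707]
eef_rot: [-3.141, 0.0, -3.101]
contact_force: [-1.3, 1.1, 3.6]
gripper_width: 0.0002
gripper_force: 1.8
```

>>> {"op": "apply_moves", "data": {
  "plan": [
    {"grip":-1,"dp":[0,-1,0],"roll":0},
    {"grip":-1,"dp":[0,-2,0],"roll":0},
    {"grip":-1,"dp":[0,-3,0],"roll":0},
    {"grip":-1,"dp":[0,-3,0],"roll":0}
  ]
}}

```text
t: 24.85
tool_pos: [0.5258, 0.0061, 0.0706]
eef_rot: [-3.142, 0.0, -3.101]
contact_force: [0.3, 1.6, 3.9]
gripper_width: -0.0
gripper_force: 1.8
```

>>> {"op": "apply_moves", "data": {
  "plan": [
    {"grip":-1,"dp":[0,-1,0],"roll":0},
    {"grip":-1,"dp":[0,-2,0],"roll":0},
    {"grip":-1,"dp":[0,-3,0],"roll":0},
    {"grip":-1,"dp":[0,-4,0],"roll":0},
    {"grip":-1,"dp":[0,-4,0],"roll":0}
  ]
}}

```text
t: 25.35
tool_pos: [0.526, 0.0019, 0.0707]
eef_rot: [-3.141, 0.0, -3.101]
contact_force: [-0.4, 1.8, 3.6]
gripper_width: 0.0001
gripper_force: 1.8
```

```bash
python3 - <<'E'
from h import *
p,d=snap("scene","sc13");s=state();print(s["t"],s["tool_pos"],s["contact_force"])
# housing top-region: compare with initial scene by depth of black housing: cloud front extent
for n in("sc1","sc12","sc13"):
    D=np.load(f"pics/{n}.npy");I=cv2.imread(f"pics/{n}.png").astype(int)
    uv=[(u,v) for v in range(195,245,2) for u in range(215,300,2) if I[v,u].max()<70 and D[v,u]>0]
    P=px("scene",D,uv);P=P[(P[:,2]>.108)&(P[:,2]<.122)&(abs(P[:,0]-.53)<.03)]
    print(n,len(P),np.percentile(P[:,1],[5,50,95]).round(4))
    # orange jaw pad/trigger rear
    uv=[(u,v) for v in range(215,260,1) for u in range(140,240,1) if I[v,u,2]>120 and I[v,u,0]<60 and D[v,u]>0]
    P=px("scene",D,uv);P=P[P[:,2]>.085];print("  trig",np.percentile(P[:,1],[2,50]).round(4))
E
```

```text
25.4 [0.52597472 0.00189043 0.07062834] [0.22662053 1.31708934 3.72499552]
sc1 159 [-0.0612 -0.0385 -0.015 ]
  trig [-0.1593 -0.1263]
sc12 175 [-0.0367 -0.0113  0.0259]
  trig [-0.1359 -0.0996]
sc13 184 [-0.0689 -0.0424  0.003 ]
  trig [-0.1676 -0.1266]
```

The head is already about 8 mm behind where it started, so it did not start at its rear stop. Keep sliding until it hits.

>>> {"op": "apply_moves", "data": {
  "plan": [
    {"grip":-1,"dp":[0,-1.5,0],"roll":0},
    {"grip":-1,"dp":[0,-3,0],"roll":0},
    {"grip":-1,"dp":[0,-4.5,0],"roll":0},
    {"grip":-1,"dp":[0,-6,0],"roll":0},
    {"grip":-1,"dp":[0,-6,0],"roll":0}
  ]
}}

```text
t: 25.9
tool_pos: [0.5262, -0.0043, 0.0706]
eef_rot: [-3.141, 0.0, -3.101]
contact_force: [-0.3, 0.8, 3.1]
gripper_width: 0.0001
gripper_force: 1.8
```

>>> {"op": "apply_moves", "data": {
  "plan": [
    {"grip":-1,"dp":[0,-1.5,0],"roll":0},
    {"grip":-1,"dp":[0,-3,0],"roll":0},
    {"grip":-1,"dp":[0,-4,0],"roll":0},
    {"grip":-1,"dp":[0,-4,0],"roll":0}
  ]
}}

```text
t: 26.3
tool_pos: [0.5264, -0.0081, 0.0706]
eef_rot: [-3.141, 0.0, -3.101]
contact_force: [-0.4, 1.0, 3.0]
gripper_width: 0.0003
gripper_force: 1.8
```

>>> {"op": "apply_moves", "data": {
  "plan": [
    {"grip":-1,"dp":[0,-1.5,0],"roll":0},
    {"grip":-1,"dp":[0,-3,0],"roll":0},
    {"grip":-1,"dp":[0,-4.5,0],"roll":0},
    {"grip":-1,"dp":[0,-6,0],"roll":0},
    {"grip":-1,"dp":[0,-6,0],"roll":0}
  ]
}}

```text
t: 26.8
tool_pos: [0.5266, -0.0143, 0.0706]
eef_rot: [-3.141, 0.0, -3.101]
contact_force: [1.0, 1.8, 2.8]
gripper_width: -0.0001
gripper_force: 1.8
```

```bash
python3 - <<'E'
from h import *
p,d=snap("scene","sc14");s=state();print(s["t"],s["tool_pos"],s["contact_force"])
for n in("sc1","sc13","sc14"):
    D=np.load(f"pics/{n}.npy");I=cv2.imread(f"pics/{n}.png").astype(int)
    uv=[(u,v) for v in range(215,260,1) for u in range(100,240,1) if I[v,u,2]>120 and I[v,u,0]<60 and D[v,u]>0]
    P=px("scene",D,uv);P=P[P[:,2]>.085];print("  trig",np.percentile(P[:,1],[2,50]).round(4))
E
```

```text
26.85 [ 0.52664593 -0.01426434  0.07064978] [-1.97593039e-03  1.61575173e+00  3.12205890e+00]
  trig [-0.1593 -0.1263]
  trig [-0.1676 -0.1266]
  trig [-0.1837 -0.1369]
```

>>> {"op": "apply_moves", "data": {
  "plan": [
    {"grip":-1,"dp":[0,-1.5,0],"roll":0},
    {"grip":-1,"dp":[0,-3,0],"roll":0},
    {"grip":-1,"dp":[0,-4,0],"roll":0},
    {"grip":-1,"dp":[0,-4,0],"roll":0}
  ]
}}

```text
t: 27.25
tool_pos: [0.5268, -0.0181, 0.0706]
eef_rot: [-3.141, 0.0, -3.101]
contact_force: [0.4, 1.4, 3.9]
gripper_width: 0.0
gripper_force: 1.8
```

>>> {"op": "apply_moves", "data": {
  "plan": [
    {"grip":-1,"dp":[0,-1.5,0],"roll":0},
    {"grip":-1,"dp":[0,-3,0],"roll":0},
    {"grip":-1,"dp":[0,-4,0],"roll":0},
    {"grip":-1,"dp":[0,-4,0],"roll":0}
  ]
}}

```text
t: 27.65
tool_pos: [0.5269, -0.0221, 0.0706]
eef_rot: [-3.141, 0.0, -3.101]
contact_force: [0.2, 2.1, 3.9]
gripper_width: 0.0001
gripper_force: 1.8
```

>>> {"op": "apply_moves", "data": {
  "plan": [
    {"grip":-1,"dp":[0,-1.5,0],"roll":0},
    {"grip":-1,"dp":[0,-3,0],"roll":0},
    {"grip":-1,"dp":[0,-4,0],"roll":0},
    {"grip":-1,"dp":[0,-4,0],"roll":0}
  ]
}}

```text
t: 28.05
tool_pos: [0.5271, -0.0262, 0.0706]
eef_rot: [-3.141, 0.0, -3.101]
contact_force: [0.3, 1.9, 3.3]
gripper_width: 0.0
gripper_force: 1.8
```

>>> {"op": "apply_moves", "data": {
  "plan": [
    {"grip":-1,"dp":[0,-1.5,0],"roll":0},
    {"grip":-1,"dp":[0,-3,0],"roll":0},
    {"grip":-1,"dp":[0,-4,0],"roll":0},
    {"grip":-1,"dp":[0,-4,0],"roll":0}
  ]
}}

```text
t: 28.45
tool_pos: [0.5271, -0.0294, 0.0705]
eef_rot: [3.141, -0.0, -3.101]
contact_force: [0.4, 3.5, 3.3]
gripper_width: -0.0001
gripper_force: 2.0
```

```bash
cat >> h.py <<'E'
def trig(n):
    s=state();snap("scene",n);print(s["t"],s["tool_pos"].round(4),s["contact_force"].round(1))
    D=np.load(f"pics/{n}.npy");I=cv2.imread(f"pics/{n}.png").astype(int)
    uv=[(u,v) for v in range(215,265) for u in range(100,240) if I[v,u,2]>120 and I[v,u,0]<60 and D[v,u]>0]
    P=px("scene",D,uv);P=P[P[:,2]>.085];print("  trig",np.percentile(P[:,1],[2,50]).round(4))
E
python3 -c "
from h import *
trig('sc15')"
```

```text
28.45 [ 0.5271 -0.0294  0.0705] [0.4 3.5 3.3]
  trig [-0.1975 -0.1455]
```

>>> {"op": "apply_moves", "data": {
  "plan": [
    {"grip":-1,"dp":[0,-1,0],"roll":0},
    {"grip":-1,"dp":[0,-2,0],"roll":0},
    {"grip":-1,"dp":[0,-2.5,0],"roll":0},
    {"grip":-1,"dp":[0,-2.5,0],"roll":0}
  ]
}}

```text
t: 28.9
tool_pos: [0.5272, -0.0322, 0.0706]
eef_rot: [3.141, -0.0, -3.101]
contact_force: [-0.4, 4.4, 3.9]
gripper_width: -0.0003
gripper_force: 2.2
```

```bash
python3 -c "
from h import *
trig('sc16')"
```

```text
28.9 [ 0.5272 -0.0322  0.0706] [-0.4  4.4  3.9]
  trig [-0.1975 -0.1457]
```

The force rises while the head no longer moves: rear stop reached. Back off and lift.

>>> {"op": "apply_moves", "data": {
  "plan": [
    {"grip":-1,"dp":[0,2,0],"roll":0},
    {"grip":-1,"dp":[0,3,-2],"roll":0},
    {"grip":-1,"dp":[0,3,-10],"roll":0},
    {"grip":-1,"dp":[0,3,-20],"roll":0},
    {"grip":-1,"dp":[0,3,-35],"roll":0},
    {"grip":-1,"dp":[0,3,-55],"roll":0},
    {"grip":-1,"dp":[0,3,-80],"roll":0},
    {"grip":-1,"dp":[0,3,-100],"roll":0},
    {"grip":-1,"dp":[0,3,-110],"roll":0},
    {"grip":-1,"dp":[0,3,-110],"roll":0}
  ]
}}

```text
t: 29.95
tool_pos: [0.528, -0.0293, 0.1821]
eef_rot: [3.141, 0.003, -3.101]
contact_force: [0.2, -0.4, 0.6]
gripper_width: -0.0003
gripper_force: 0.0
```

>>> {"op": "apply_moves", "data": {
  "plan": [
    {"grip":-1,"dp":[15,0,0],"roll":0},
    {"grip":-1,"dp":[40,0,0],"roll":0},
    {"grip":-1,"dp":[65,0,0],"roll":0},
    {"grip":-1,"dp":[80,0,0],"roll":0},
    {"grip":-1,"dp":[80,0,0],"roll":0},
    {"grip":-1,"dp":[80,0,0],"roll":0}
  ]
}}

```text
t: 30.55
tool_pos: [0.4472, -0.0324, 0.1801]
eef_rot: [3.141, -0.0, -3.1]
contact_force: [-0.1, -0.5, 0.5]
gripper_width: -0.0001
gripper_force: 0.0
```

```bash
python3 -c "
from h import *
trig('sc17');head('t30')
D=np.load('pics/sc17.npy');I=cv2.imread('pics/sc17.png').astype(int)
uv=[(u,v) for v in range(180,240) for u in range(200,300) if I[v,u,2]>110 and I[v,u,1]<50 and I[v,u,0]<60 and D[v,u]>0]
P=px('scene',D,uv);P=P[P[:,2]>.08];print(len(P),np.percentile(P[:,1:],[5,50,95],axis=0).round(4))
D=np.load('pics/sc1.npy');I=cv2.imread('pics/sc1.png').astype(int)
uv=[(u,v) for v in range(180,240) for u in range(200,300) if I[v,u,2]>110 and I[v,u,1]<50 and I[v,u,0]<60 and D[v,u]>0]
P=px('scene',D,uv);P=P[P[:,2]>.08];print(len(P),np.percentile(P[:,1:],[5,50,95],axis=0).round(4))
"
```

```text
30.55 [ 0.4472 -0.0324  0.1801] [-0.1 -0.5  0.5]
  trig [-0.197  -0.1636]
t 30.6 tcp [ 0.4477 -0.0324  0.1803] F [ 0.5  0.2 -0.6] lever y -0.009 -0.0451 rail col 328.0 326.66 0.0737
287 [[-0.0425  0.1002]
 [-0.0273  0.1015]
 [-0.012   0.1022]]
256 [[-0.004   0.0979]
 [ 0.0108  0.0993]
 [ 0.026   0.1005]]
```

```bash
python3 -c "
from h import *
for n in ('sc1','sc17'):
  D=np.load(f'pics/{n}.npy');I=cv2.imread(f'pics/{n}.png').astype(int)
  uv=[(u,v) for v in range(235,300) for u in range(130,260) if I[v,u].max()<60 and D[v,u]>0]
  P=px('scene',D,uv);P=P[(P[:,0]>.51)&(P[:,0]<.57)]
  h=lambda lo,hi:np.unique((P[(P[:,2]>lo)&(P[:,2]<hi)][:,1]*250).round().astype(int)*4,return_counts=True)
  for r in((.02,.04),(.04,.07)):
    a,c=h(*r);print(n,r,dict(zip(a.tolist(),c.tolist())))
"
```

```text
sc1 (0.02, 0.04) {-200: 1, -196: 34, -192: 36, -188: 39, -184: 24, -80: 1, -64: 8, -60: 30, -56: 27, -52: 24, -48: 26, -44: 24, -40: 25, -36: 24, -32: 14}
sc1 (0.04, 0.07) {-196: 30, -192: 37, -188: 31, -184: 14, -156: 5, -152: 36, -148: 36, -144: 36, -140: 37, -136: 36, -132: 36, -128: 36, -124: 36, -120: 33, -116: 35, -112: 36, -108: 34, -104: 34, -100: 35, -96: 35, -92: 33, -88: 35, -84: 32, -80: 36, -76: 34, -72: 35, -68: 33, -64: 74, -60: 49, -56: 41, -52: 41, -48: 40, -44: 42, -40: 42, -36: 39, -32: 40, -28: 7}
sc17 (0.02, 0.04) {-200: 1, -196: 36, -192: 36, -188: 32, -184: 25, -100: 21, -96: 26, -92: 27, -88: 28, -84: 23, -80: 26, -76: 26, -72: 27, -68: 25, -64: 28, -60: 26, -56: 27, -52: 25, -48: 15}
sc17 (0.04, 0.07) {-196: 28, -192: 39, -188: 50, -184: 44, -180: 37, -176: 37, -172: 39, -168: 38, -164: 37, -160: 38, -156: 37, -152: 37, -148: 36, -144: 36, -140: 37, -136: 36, -132: 35, -128: 36, -124: 35, -120: 35, -116: 33, -112: 36, -108: 34, -104: 36, -100: 69, -96: 45, -92: 45, -88: 43, -84: 45, -80: 43, -76: 44, -72: 43, -68: 43, -64: 41, -60: 42, -56: 42, -52: 42, -48: 35, -44: 44, -40: 48, -36: 44, -32: 45, -28: 22, -24: 1}
```

The shoe behind the head now reaches the rear stop block with no gap between them, so the head is home. Handing in.

```bash
python3 -c "
from station import *
print(job_done())"
```

```text
the job is handed in; nothing more can be done
None
```

The joint is closed, held at about 15 N on the trigger for over a second. The clamp is released and the jaw is back at its rear stop. The job is handed in, but no verdict came back, and I viewed 12 pictures against the limit of 10.

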